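# Hold a lopsided power module level over its cradle

### The arm

A 6-joint arm with a two-finger parallel gripper is mounted at the origin on the work surface. World frame = base frame: x ahead of the robot, y to its left, z up, the work surface at z = 0. Lengths are in m, angles in rad, forces in N, time in s.
With the tool pointing down it reaches from about 0.325 to 0.925 m from the base axis. Payload 3.1 kg.
Tool frame: the origin (TCP) lies between the finger pads; the fingertips stand 8 mm ahead of it and the grasp point (between the pads) lies 11 mm behind it (manip.tip_reach is the distance from the TCP to the fingertips, in m); x points along the fingers, y is the direction in which the jaws open and shut, and the axes are right-handed (so a half turn about x gives the same grasp; the last joint's range is limited). The gripper opens to 85 mm and grips with 20 to 120 N. Pads are 22 mm wide; open, the fingers measure 114 mm over their backs; the gripper's body (76 mm by 85 mm) begins 54 mm behind the grasp point. The pads swing forward as they close: fully open they stand 13 mm farther back than shut.
Start: joints at [-1.42, 0.217, 1.613, -0, 1.311, -0.112], TCP at [0.162, -0.604, 0.239] pointing down, gripper open.
Joint ranges: [-2.75, 2.75], [-0.78, 2.1], [0.31, 2.55], [-1.13, 4.27], [0.13, 2.63], [-2.58, 2.58]. Speed limits (rad/s): [2.79, 2.79, 3.14, 3.14, 3.14, 3.14].

### API

Orientations are given as a rotation vector (axis times angle).
In Python, from plant import manip gives the robot as it stands.
- The arm moves only by the tool apply_moves, never from a script. Its argument "targets" is a list of rows, each a list of 7 numbers: the closure, from 0 (fully open) to 1 (shut), then the shift along the world's x, y, z in m, then the turn, a rotation vector about the world's x, y, z in rad. In form: [[grip, tx, ty, tz, ax, ay, az], ...]. A call has 1 to 20 rows; each row is the pose to reach, as a shift and turn from the pose commanded when the call began; what a row does not reach only later rows make up. A row lasts 1/12 s, in which the tool goes at most 41.7 mm and 7.16 degrees, less where a joint would pass 70% of its speed; a pose out of reach is approached as far as the arm can. A call with a gripper value outside its range is refused whole. The fingers move at their own pace and stop on an object; "grip_force" is the grip in N (left out, the last holds). Time passes only in rows, so rows that repeat a pose let the fingers close. It gives the time, the measured TCP pose, the force and the opening at its end, in the units of the state.
- manip.get_obs(): the state, without advancing time (a new reading comes with each control period).
- manip.snapshot(name): name is "scene" or "top" or "wrist"; returns the picture (400x640x3 uint8, blue, green, red); there is no depth.
- manip.calibration(name): a dict with "camera_matrix" (3x3 intrinsics, pixels), "eye" and "rotation" of the camera in the world; the wrist camera has in their place "mount" (4x4, takes a point from camera to tool coordinates, whose origin is the TCP and whose axes are the tool frame's). Camera axes: x right, y up, looking along -z (the intrinsics and any distortion apply to the point x, -y, -z); pixel columns grow to the right and rows downward; lengths in m; the calibration is good to about 2 mm. A picture is of the moment at which its call begins: read the wrist's pose just before it. calibration takes no time and is no camera call.
- manip.finish_job(): hands the job in, once; it reports no verdict.
The state is a dict: "t": time; "joints": joint angles; "qvel": joint speeds; "effort": joint torques, N m; "position": TCP position; "tool_rot": TCP orientation; "force": force on the tool from outside, world axes, zero at the start; "wrist_torque": the same for the moment, N m; "width": opening from 0.0 (shut) to 1.0 (fully open).
Only numpy, scipy, OpenCV 4.12 (cv2) and the standard library are available. Lean on these libraries where they do the work, as an engineer would, in place of code of your own. Each camera call takes 0.05 s, during which the arm holds its last target.

### The job

Grip the aluminium power module by its rib at its balance point, well towards the heavy transformer end, lift it level, and bring it over the black mounting cradle with the transformer above the blue cushion, lined up with the brass standoffs. Finish while still holding it there, still and level, with its underside about 4 cm above the standoff tops, so that a connector could be plugged in underneath; do not set it down or let it touch the cradle, and leave the circuit boards, the meter and the screwdriver where they are.

Things in the scene. Friction and masses are not known exactly. Their poses are not given: they have to be found in the camera images.
- module_center (a point): Middle of the loose power module, half-way up: 22.5 mm above its underside. Grip the 10 mm thick upright aluminium rib on its centreline (from 90 mm behind to 50 mm ahead of the middle along x, top 45 mm above the underside). The balance point is on the centreline 26 mm from the middle towards the transformer (+x). A grip 25 to 35 mm above the underside keeps the fingertips off the plate.
- transformer (a point): Centre of the heavy transformer (dark steel, yellow winding; 36 mm along x, 46 mm wide, top 37 mm above the module's underside), at the module's +x end, 78 mm from its middle, at the same height as the middle. Moves with the module, same axes.
- module: The power module, 0.4 to 0.62 kg: aluminium plate 200 x 50 x 5 mm lying flat (length along x, z up), with the rib on top, transformer at +x, and at the other end two light green terminal blocks (34 x 12 mm, tops 15 mm above the underside) beside the rib, 62 mm from the middle. Origin at the centre of the underside.
- cradle_top (a point): Centre of the cradle at the level of the standoff tops, 40 mm above the bench; x along the cradle, +x towards the blue cushion, z up. Lined up means: the module's middle straight above this point and the module's x axis along this x axis, which puts the transformer over the blue cushion.
- cradle: The mounting cradle, fixed to the bench: black base 220 x 80 x 12 mm (length along x), four brass standoffs 10 mm thick at x = -90 and +50 mm, y = -18 and +18 mm, tops 40 mm above the bench, and a blue cushion 36 x 50 mm centred at x = +82 mm, top 32 mm above the bench. Origin at the centre of its underside.
- boards: Bystander: a stack of two green circuit boards, 85 x 56 mm, about 40 mm high, loose on the bench; origin at the centre of its underside, long side along its x axis.
- meter: Bystander: a yellow handheld meter, 140 x 72 mm, about 40 mm high, loose on the bench; origin at the centre of its underside, long side along its x axis.
- driver: Bystander: a screwdriver with an orange handle, 200 mm long, 26 mm thick, lying along its x axis; origin under its middle, on the bench.
Not all that is in view belongs to the job. Of the things that look like the cradle, take the one that is farthest from the robot's base at the start.

How it is judged:
On the way:
1. the module is lifted clear of the bench, gripped near its balance point and level (height (world z) of module_center above 0.0425 m and contact force between the fingers and module above 2 N and angle between module_center's own z axis and vertical below 0.087 rad and x of the grasp point in the frame of module_center between 0.011 and 0.041 m), for 0.2 s.
At the end, for the whole second after the job is handed in: Held in the fingers within 15 mm of the balance point along the rib, at rest, level within 5 degrees, middle within 12 mm of the cradle's centre from above, length within 0.1 rad, transformer over the blue cushion, underside 25 to 55 mm above the standoffs, nothing else touching it (contact force between the fingers and module above 2 N and angle between module_center's own z axis and vertical below 0.087 rad and x of the grasp point in the frame of module_center between 0.011 and 0.041 m and y of the grasp point in the frame of module_center between -0.015 and 0.015 m and horizontal distance between module_center and cradle_top below 0.012 m and angle between the x axis of module_center and the x axis of cradle_top, either way round below 0.1 rad and x of transformer in the frame of cradle_top above 0.05 m and z of module_center in the frame of cradle_top between 0.0475 and 0.0775 m and contact force between module and cradle below 0.1 N and contact force between module and the arm below 0.1 N and linear speed of module below 0.01 m/s and angular speed of module below 0.08 rad/s); the arm keeps its last pose, push and grip.
It fails at once if the module touches the cradle (contact force between module and cradle above 1 N).
It fails at once if the module tips by more than 17 degrees (angle between module_center's own z axis and vertical above 0.3 rad).
It fails at once if the circuit boards are disturbed by more than 15 mm (distance of boards from where it was at the start of the episode above 0.015 m).
It fails at once if the meter is disturbed by more than 15 mm (distance of meter from where it was at the start of the episode above 0.015 m).
It fails at once if the screwdriver is disturbed by more than 15 mm (distance of driver from where it was at the start of the episode above 0.015 m).
It also fails if it takes over 38 s, if anything falls off the work surface, if the arm or the gripper's body presses on something with over 40 N, if the wrist force passes 120 N, or if a joint passes its speed limit or range.

## Working session

There is one attempt and no reset: what is moved stays moved. The work goes in short steps, Python scripts to look and compute and a tool call to move; the robot and the scene stay as the last step left them, time stands still between calls to the robot, and variables do not carry over. Pictures are saved under pics/ and viewed, and the job is handed in when it is done.

Besides the shell and the picture viewer there is one more tool, called as name(argument=value, ...), one argument or row to a line, values as JSON. apply_moves: Moves the arm, as the interface text tells. Its arguments: {"type":"object","properties":{"targets":{"type":"array","items":{"type":"array","items":{"type":"number"}}},"grip_force":{"type":"number"}},"required":["targets"]}

```bash
mkdir -p pics; cat > h.py <<'E'
import numpy as np, cv2
from scipy.spatial.transform import Rotation as R
from plant import manip
def cam(name):
    c=manip.calibration(name); return c
def ray(c,u,v):
    K=np.array(c['camera_matrix']); d=c.get('distortion')
    p=np.linalg.inv(K)@[u,v,1]
    return np.array(c['rotation'])@np.array([p[0],-p[1],-p[2]])
def onplane(c,u,v,z):
    d=ray(c,u,v); e=np.array(c['eye']); return e+d*(z-e[2])/d[2]
E
python3 - <<'E'
from h import *
for n in ['scene','top']:
    im=manip.snapshot(n); cv2.imwrite(f'pics/{n}0.png',im); print(n,manip.calibration(n))
print(manip.calibration('wrist')); print(manip.get_obs())
E
```

```text
scene {'camera_matrix': array([[423.62105781,   0.        , 323.92168606],
       [  0.        , 423.62105781, 197.95441521],
       [  0.        ,   0.        ,   1.        ]]), 'eye': array([ 1.06282479, -0.05272708,  0.73867778]), 'rotation': array([0.53689862, 0.44392299, 1.34850871])}
top {'camera_matrix': array([[505.29389734,   0.        , 314.34651263],
       [  0.        , 505.29389734, 208.77719785],
       [  0.        ,   0.        ,   1.        ]]), 'eye': array([0.40674932, 0.03825674, 1.08476568]), 'rotation': array([ 0.10616522, -0.14155928, -1.58598734])}
{'camera_matrix': array([[319.76056008,   0.        , 319.13983982],
       [  0.        , 319.76056008, 197.85352592],
       [  0.        ,   0.        ,   1.        ]]), 'mount': array([[-1.64369217e-04,  2.94968532e-01, -9.55506953e-01,
        -1.34451153e-01],
       [ 9.99999735e-01, -6.28549897e-04, -3.66058680e-04,
        -4.18085738e-04],
       [-7.08559588e-04, -9.55506761e-01, -2.94968351e-01,
        -7.48142731e-02],
       [ 0.00000000e+00,  0.00000000e+00,  0.00000000e+00,
         1.00000000e+00]])}
{'t': 0.1, 'joints': array([-1.42022154e+00,  2.17688627e-01,  1.61477799e+00, -3.13934143e-05,
        1.31132428e+00, -1.12233129e-01]), 'qvel': array([ 0.00037587, -0.00180502, -0.00339359, -0.00270113,  0.00011998,
        0.00132649]), 'effort': array([-8.63746991e-04, -3.98074472e+01, -3.04969132e+01, -1.90432011e-04,
        4.25721184e-03, -6.69286877e-06]), 'position': array([ 0.16225402, -0.60282152,  0.23809044]), 'tool_rot': array([ 2.08202481,  0.2774979 , -2.08217701]), 'force': array([-1.28561547, -0.25212436, -0.14413813]), 'wrist_torque': array([-0.07581051, -0.0005359 , -0.01572688]), 'width': 1.0001527272350843}
```

View pics/top0.png

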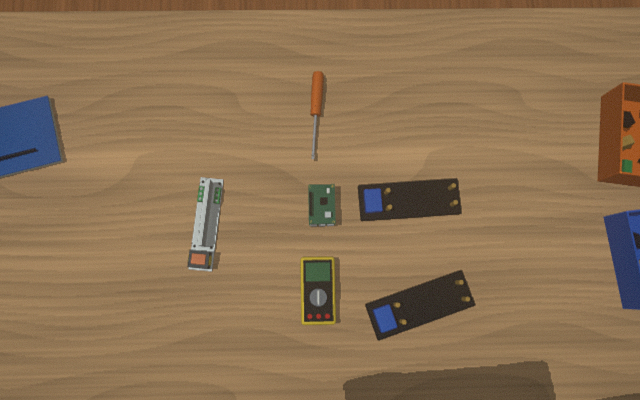

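View pics/scene0.png

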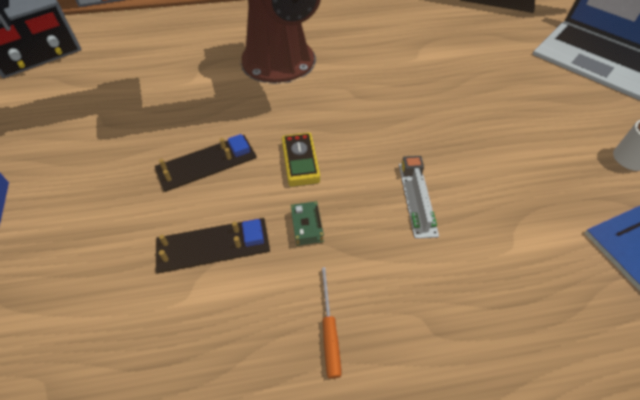

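Top view: the module is at (205,225) with its transformer at (200,260). There are two cradle look-alikes, at (410,200) and (420,305). Also in view are the boards (322,205), the meter (318,290) and the driver (316,115). Next I'll measure these.

```bash
sed -i "s/np.array(c\['rotation'\])@/R.from_rotvec(c['rotation']).as_matrix()@/" h.py
python3 - <<'E'
from h import *
im=cv2.imread('pics/top0.png'); c=cam('top')
f=lambda u,v,z:onplane(c,u,v,z)[:2].round(4)
cv2.imwrite('pics/crop_c.png',cv2.resize(im[160:350,340:490],None,fx=3,fy=3,interpolation=cv2.INTER_CUBIC))
cv2.imwrite('pics/crop_m.png',cv2.resize(im[165:285,170:240],None,fx=5,fy=5,interpolation=cv2.INTER_CUBIC))
for n,p in dict(boards=(322,205),meter=(318,290),drv1=(314,158),drv2=(318,72),cA=(410,200),cB=(420,305)).items(): print(n,f(*p,0.02))
hsv=cv2.cvtColor(im,cv2.COLOR_BGR2HSV)
blue=cv2.inRange(hsv,(100,120,60),(130,255,255)); dark=cv2.inRange(hsv,(0,0,0),(180,255,60))
blue[:, :340]=0; blue[:,500:]=0
n,l,s,ce=cv2.connectedComponentsWithStats(blue)
for i in range(1,n):
    if s[i,4]>50: print('blue',ce[i],s[i,4],f(*ce[i],.032))
m=cv2.bitwise_or(blue,dark); m[:,:340]=0;m[:,500:]=0;m[350:]=0
m=cv2.morphologyEx(m,cv2.MORPH_CLOSE,np.ones((7,7)))
for k in cv2.findContours(m,0,2)[0]:
    if cv2.contourArea(k)>1000:
        r=cv2.minAreaRect(k); b=cv2.boxPoints(r); P=np.array([f(*q,.010) for q in b]); print('base',r[0],P.mean(0),[np.linalg.norm(P[i]-P[i-1]).round(4) for i in range(4)],P.tolist())
E
```

```text
boards [ 0.5833 -0.004 ]
meter [0.4042 0.0084]
drv1 [0.6869 0.011 ]
drv2 [ 0.8841 -0.002 ]
cA [ 0.591  -0.1934]
cB [ 0.369  -0.2031]
blue [372.53926702 199.89528796] 382 [ 0.5905 -0.111 ]
blue [384.76146789 318.0940367 ] 436 [ 0.3447 -0.1266]
base (419.7126770019531, 304.743896484375) [ 0.36965  -0.205525] [np.float64(0.0768), np.float64(0.2201), np.float64(0.078), np.float64(0.2177)] [[0.3724, -0.0894], [0.4408, -0.2986], [0.366, -0.3207], [0.2994, -0.1134]]
base (409.0989685058594, 199.38577270507812) [ 0.59435 -0.19405] [np.float64(0.0773), np.float64(0.2202), np.float64(0.0778), np.float64(0.2178)] [[0.6269, -0.0833], [0.6393, -0.3032], [0.5615, -0.3036], [0.5497, -0.0861]]
```

```bash
python3 - <<'E'
import cv2,numpy as np
a=cv2.imread('pics/crop_c.png');b=cv2.imread('pics/crop_m.png')
h=600;o=np.zeros((h,800,3),np.uint8);a=a[:600,:450];o[:a.shape[0],:a.shape[1]]=a;o[:b.shape[0],450:450+b.shape[1]]=b
cv2.imwrite('pics/crops.png',o)
E
```

```text
(no output)
```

View pics/crops.png

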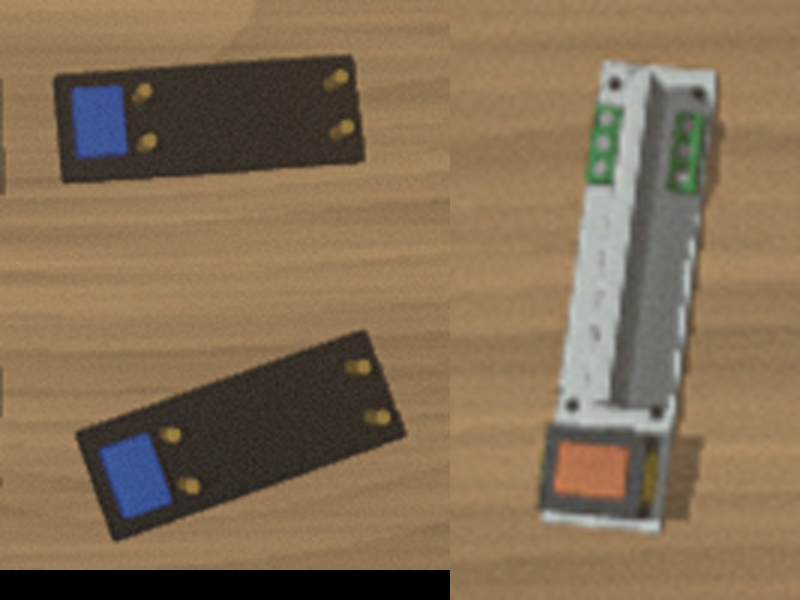

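The crop confirms cradle A at (410,200), the one farther from the base: 0.62 m against 0.42 m. Its blue cushion points to +y. The module's transformer end points towards the base (world -x). Next, the module's pose and the wrist budget.

```bash
python3 - <<'E'
from h import *
im=cv2.imread('pics/top0.png'); c=cam('top')
f=lambda u,v,z:onplane(c,u,v,z)[:2].round(4)
q=[((605-450)/5+170,60/5+165),((717-450)/5+170,72/5+165),((660-450)/5+170,530/5+165),((541-450)/5+170,518/5+165)]
P=np.array([f(*p,.005) for p in q]);print(P,P.mean(0),[np.linalg.norm(P[i]-P[i-1]).round(4) for i in range(4)])
d=(P[2]+P[3]-P[0]-P[1]);print('yaw',np.degrees(np.arctan2(d[1],d[0])))
# rib top ends z .045 : far (654,66), near left (600..630,405)
a=f((652-450)/5+170,68/5+165,.045);b=f((605-450)/5+170,403/5+165,.045);print('rib',a,b,np.linalg.norm(a-b))
hsv=cv2.cvtColor(im,cv2.COLOR_BGR2HSV)
o=cv2.inRange(hsv,(3,120,120),(15,255,255))[230:285,170:240];m=cv2.moments(o,True);u,v=m['m10']/m['m00']+170,m['m01']/m['m00']+230
print('orange',u,v,f(u,v,.037))
ob=manip.get_obs();T=R.from_rotvec(ob['tool_rot']).as_matrix();print(T.round(3))
E
```

```text
[[0.6521 0.2573]
 [0.6459 0.2088]
 [0.4484 0.2312]
 [0.4544 0.2814]] [0.5502   0.244675] [np.float64(0.1992), np.float64(0.0489), np.float64(0.1988), np.float64(0.0506)]
yaw 173.28932201745508
rib [0.6392 0.2296] [0.4991 0.2471] 0.14118873892772044
orange 197.90070921985816 258.6099290780142 [0.4731 0.2547]
[[-0.     0.26  -0.966]
 [ 0.002 -0.966 -0.26 ]
 [-1.    -0.002 -0.   ]]
```

Checks: plate 199 x 50 mm, rib 141 mm. The transformer is seen at (0.473, 0.255), against a predicted (0.473, 0.254). The balance point is about (0.524, 0.248), with module yaw 173.3°. The jaw should turn +158°, giving q6≈-58° at the grasp and -19° at the cradle. I'll hover first and look with the wrist camera.

apply_moves(
  targets=[
    [0,0.02,0.04,0,0,0,0.1],
    [0,0.05,0.08,0,0,0,0.22],
    [0,0.06,0.12,0,0,0,0.34],
    [0,0.075,0.16,0,0,0,0.46],
    [0,0.09,0.2,0,0,0,0.58],
    [0,0.11,0.24,0,0,0,0.7],
    [0,0.13,0.28,0,0,0,0.82],
    [0,0.145,0.32,0,0,0,0.94],
    [0,0.16,0.355,0,0,0,1.06],
    [0,0.175,0.39,0,0,0,1.18],
    [0,0.19,0.425,0,0,0,1.3],
    [0,0.205,0.46,0,0,0,1.42],
    [0,0.22,0.495,0,0,0,1.54],
    [0,0.235,0.53,0,0,0,1.66],
    [0,0.25,0.565,0,0,0,1.78],
    [0,0.265,0.6,-0.01,0,0,1.9],
    [0,0.28,0.635,-0.02,0,0,2.02],
    [0,0.295,0.67,-0.03,0,0,2.14],
    [0,0.31,0.705,-0.04,0,0,2.26],
    [0,0.325,0.74,-0.05,0,0,2.38],
  ],
)

```text
t: 1.77
position: [0.4873, 0.1385, 0.1884]
tool_rot: [0.386, 1.536, -0.386]
force: [0.9, -0.0, 0.8]
width: 1.0
```

apply_moves(
  targets=[
    [0,0.015,0.04,-0.01,0,0,0.12],
    [0,0.027,0.08,-0.025,0,0,0.24],
    [0,0.037,0.105,-0.035,0,0,0.34],
    [0,0.037,0.112,-0.04,0,0,0.381],
    [0,0.037,0.112,-0.04,0,0,0.381],
    [0,0.037,0.112,-0.04,0,0,0.381],
  ],
)

```text
t: 2.27
position: [0.5234, 0.2484, 0.1482]
tool_rot: [0.091, 1.571, -0.094]
force: [-0.4, -0.5, 1.0]
width: 1.001
```

```bash
cat >> h.py <<'E'
def wcam():
    o=manip.get_obs(); c=manip.calibration('wrist'); T=np.eye(4);T[:3,:3]=R.from_rotvec(o['tool_rot']).as_matrix();T[:3,3]=o['position']
    M=T@np.array(c['mount']); im=manip.snapshot('wrist')
    return o,im,dict(camera_matrix=c['camera_matrix'],eye=M[:3,3],rotation=R.from_matrix(M[:3,:3]).as_rotvec())
E
python3 - <<'E'
from h import *
import pickle
o,im,c=wcam();cv2.imwrite('pics/w1.png',im);pickle.dump(c,open('w1.pkl','wb'))
T=R.from_rotvec(o['tool_rot']).as_matrix();print(o['position'],T.round(3),o['force'],np.degrees(o['joints']).round(1))
# project predicted
K=c['camera_matrix'];Rm=R.from_rotvec(c['rotation']).as_matrix()
def pr(P):
    p=Rm.T@(np.array(P)-c['eye']);p=K@[p[0],-p[1],-p[2]];return (p[:2]/p[2]).round(1)
a=np.radians(173.3);d=np.array([np.cos(a),np.sin(a)]);C=np.array([.5502,.2447])
for s,z in((.026,.045),(.05,.045),(-.09,.045),(.1,.005)):print(s,pr([*(C+s*d),z]))
E
```

```text
[0.52343531 0.24841651 0.14816137] [[-0.002  0.117  0.993]
 [-0.001  0.993 -0.117]
 [-1.    -0.002 -0.002]] [-0.38838534 -0.48387107  1.04632998] [ 18.5  12.4 102.8  -0.   64.9 -64.8]
0.026 [318.3 202.5]
0.05 [318.3 172.4]
-0.09 [318.4 326.9]
0.1 [318.5 103.2]
```

View pics/w1.png

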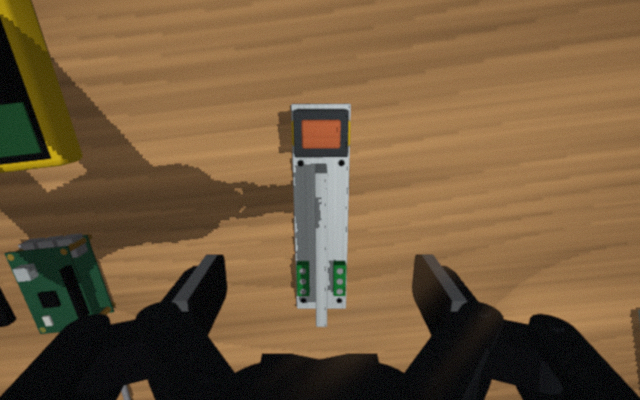

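The wrist view shows the rib top running from about (320,165) to (321,326), with the orange transformer top at (321,134). That is close to the prediction. Now to convert these to world points.

```bash
python3 - <<'E'
from h import *
import pickle
c=pickle.load(open('w1.pkl','rb'));im=cv2.imread('pics/w1.png')
f=lambda u,v,z:onplane(c,u,v,z)[:2].round(4)
cv2.imwrite('pics/w1c.png',cv2.resize(im[95:335,270:370],None,fx=2.5*3/3,fy=2.5,interpolation=cv2.INTER_NEAREST))
hsv=cv2.cvtColor(im,cv2.COLOR_BGR2HSV);o=cv2.inRange(hsv,(3,150,150),(14,255,255))
n,l,s,ce=cv2.connectedComponentsWithStats(o[100:170,280:360])
i=1+s[1:,4].argmax();u,v=ce[i]+[280,100];print('orange',u,v,f(u,v,.037))
g=cv2.inRange(hsv,(50,80,40),(85,255,255))[250:310,290:355]
n,l,s,ce=cv2.connectedComponentsWithStats(cv2.morphologyEx(g,cv2.MORPH_CLOSE,np.ones((5,5))))
for i in range(1,n):
    if s[i,4]>60:u,v=ce[i]+[290,250];print('green',u,v,f(u,v,.015))
print('rib',f(320.5,165,.045),f(321.3,326,.045))
print('plate',[f(*p,.005) for p in((291.5,105),(350,105),(347,308),(296,308))])
for r in (180,220,250,280,315):
    print(r,im[r,285:355].mean(1).astype(int).tolist())
E
```

```text
orange 321.00211416490487 133.40063424947147 [0.4726 0.2559]
green 302.40184757505773 278.0092378752887 [0.607  0.2226]
green 338.8619791666667 276.9036458333333 [0.6098 0.2571]
rib [0.4951 0.2528] [0.6389 0.2368]
plate [array([0.4497, 0.2339]), array([0.4554, 0.2823]), array([0.6524, 0.2617]), array([0.6464, 0.2103])]
180 [118, 116, 117, 113, 116, 107, 93, 91, 119, 138, 111, 101, 96, 99, 99, 96, 95, 104, 98, 95, 94, 95, 96, 103, 98, 99, 101, 103, 103, 110, 134, 160, 167, 172, 170, 167, 175, 175, 170, 155, 150, 168, 177, 185, 181, 185, 181, 184, 186, 188, 187, 186, 187, 182, 185, 183, 185, 186, 184, 183, 184, 189, 183, 158, 118, 105, 111, 107, 109, 104]
220 [112, 112, 113, 111, 111, 112, 97, 67, 73, 103, 127, 111, 96, 96, 98, 97, 96, 96, 93, 96, 93, 94, 99, 98, 98, 97, 105, 100, 101, 96, 87, 90, 92, 102, 123, 146, 163, 171, 177, 176, 177, 177, 174, 176, 180, 182, 178, 180, 183, 178, 182, 185, 179, 181, 180, 184, 182, 180, 177, 179, 185, 182, 165, 139, 132, 136, 130, 132, 132, 132]
250 [121, 124, 121, 120, 121, 121, 120, 122, 102, 89, 115, 143, 129, 102, 97, 94, 96, 98, 99, 94, 99, 98
[... 219 characters left out ...]
17, 112, 117, 112]
280 [106, 109, 106, 102, 106, 103, 93, 75, 68, 58, 61, 63, 56, 58, 79, 102, 107, 79, 74, 65, 60, 43, 32, 40, 66, 100, 100, 100, 99, 101, 113, 135, 161, 163, 168, 173, 171, 174, 173, 175, 172, 167, 161, 152, 117, 99, 93, 80, 61, 60, 61, 84, 112, 131, 134, 132, 124, 105, 70, 69, 90, 118, 111, 107, 110, 110, 108, 110, 111, 108]
315 [110, 109, 110, 108, 110, 112, 105, 111, 109, 105, 109, 105, 108, 107, 104, 109, 107, 105, 108, 105, 103, 105, 105, 105, 104, 106, 104, 108, 106, 102, 108, 132, 156, 163, 169, 169, 173, 174, 169, 168, 165, 153, 124, 105, 105, 107, 110, 109, 111, 105, 107, 110, 111, 112, 109, 113, 114, 109, 110, 111, 111, 111, 115, 112, 114, 115, 114, 114, 114, 119]
```

View pics/w1c.png

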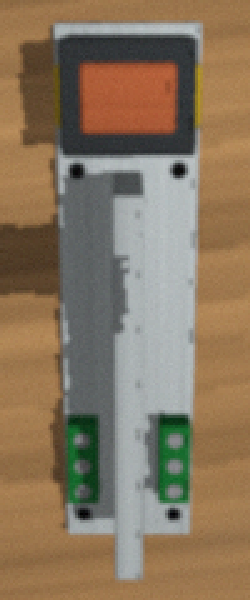

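Both views agree: the centre is about (0.5505, 0.246–0.247) and the yaw 173.3–173.6°. The balance point is about (0.525, 0.2497). I'll descend to a grasp height of 30 mm.

apply_moves(
  targets=[
    [0,0.001,0.0015,-0.03,0,0,0],
    [0,0.001,0.0015,-0.06,0,0,0],
    [0,0.001,0.0015,-0.085,0,0,0],
    [0,0.001,0.0015,-0.105,0,0,0],
    [0,0.001,0.0015,-0.118,0,0,0],
    [0,0.001,0.0015,-0.126,0,0,0],
    [0,0.001,0.0015,-0.129,0,0,0],
    [0,0.001,0.0015,-0.129,0,0,0],
  ],
  grip_force=60,
)

```text
t: 2.98
position: [0.5258, 0.2495, 0.0206]
tool_rot: [0.093, 1.568, -0.093]
force: [0.0, -0.4, 0.1]
width: 1.0
```

```bash
python3 - <<'E'
from h import *
o,im,c=wcam();cv2.imwrite('pics/w2.png',im);print(o['position'],o['force'])
E
```

```text
[0.52575433 0.2495438  0.02063124] [ 0.04524149 -0.43271515  0.08151842]
```

View pics/w2.png

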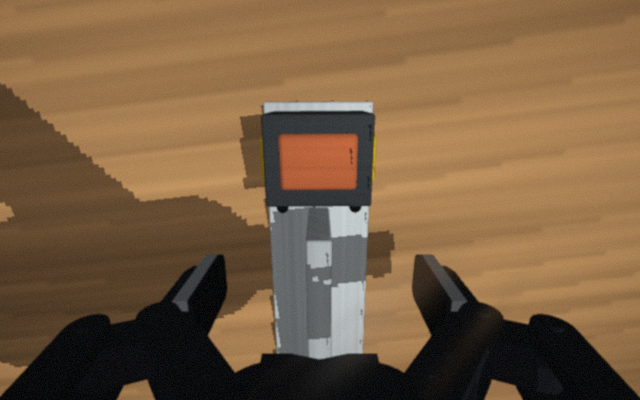

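The rib at (319,240) is centred between the open fingers, and nothing is touching. Closing.

apply_moves(
  targets=[
    [0.5,0,0,0,0,0,0],
    [0.8,0,0,0,0,0,0],
    [1,0,0,0,0,0,0],
    [1,0,0,0,0,0,0],
    [1,0,0,0,0,0,0],
    [1,0,0,0,0,0,0],
    [1,0,0,0,0,0,0],
    [1,0,0,0,0,0,0],
    [1,0,0,0,0,0,0],
    [1,0,0,0,0,0,0],
  ],
  grip_force=60,
)

```text
t: 3.87
position: [0.5256, 0.2499, 0.0206]
tool_rot: [0.092, 1.569, -0.092]
force: [-0.8, -0.2, 3.2]
width: 0.108
```

```bash
python3 - <<'E'
from h import *
o,im,c=wcam();cv2.imwrite('pics/w3.png',im);print(o)
hsv=cv2.cvtColor(im,cv2.COLOR_BGR2HSV);m=cv2.moments(cv2.inRange(hsv,(3,150,150),(14,255,255))[90:230,240:400],True);u,v=m['m10']/m['m00']+240,m['m01']/m['m00']+90
p=onplane(c,u,v,.037);print(u,v,p)
T=R.from_rotvec(o['tool_rot']).as_matrix();print('transf in tool',T.T@(p-o['position']),'expect z -0.052')
E
```

```text
{'t': 3.8667, 'joints': array([ 3.23404224e-01,  4.05311363e-01,  1.83678518e+00, -1.86013268e-04,
        8.99268120e-01, -1.12961790e+00]), 'qvel': array([-0.00055517, -0.0001264 ,  0.000898  , -0.0002185 , -0.00052592,
       -0.00072636]), 'effort': array([ 2.59606596e-01, -3.85366023e+01, -2.25306898e+01,  1.53250792e-01,
       -2.61142608e-01,  3.66165570e-02]), 'position': array([0.52559039, 0.24994479, 0.02060727]), 'tool_rot': array([ 0.09235644,  1.56855465, -0.09243513]), 'force': array([-0.78727359, -0.21996251,  3.16823181]), 'wrist_torque': array([-0.13324773,  0.07578416,  0.03830496]), 'width': 0.10825643067366038}
319.43090638930164 162.14982664685488 [0.47258456 0.25652897 0.037     ]
transf in tool [-0.01640707  0.00031589 -0.05340785] expect z -0.052
```

View pics/w3.png

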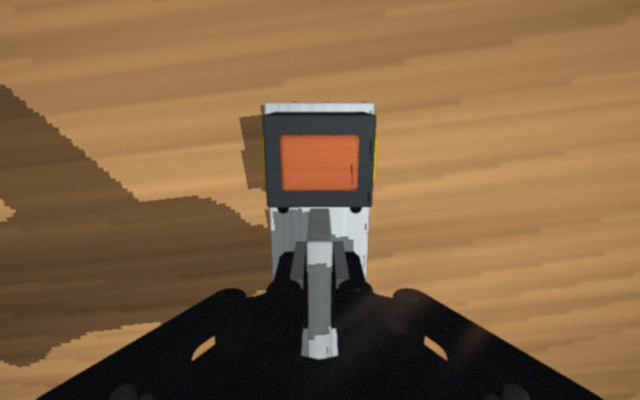

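The rib is held (opening about 9–10 mm), and the transformer sits 53 mm from the grip against 52 mm ideal. Now a small lift to check the level.

apply_moves(
  targets=[
    [1,0,0,0.003,0,0,0],
    [1,0,0,0.008,0,0,0],
    [1,0,0,0.015,0,0,0],
    [1,0,0,0.022,0,0,0],
    [1,0,0,0.028,0,0,0],
    [1,0,0,0.032,0,0,0],
    [1,0,0,0.034,0,0,0],
    [1,0,0,0.034,0,0,0],
    [1,0,0,0.034,0,0,0],
    [1,0,0,0.034,0,0,0],
  ],
)

```text
t: 4.75
position: [0.525, 0.2498, 0.054]
tool_rot: [0.092, 1.57, -0.093]
force: [-1.0, 0.2, -6.0]
width: 0.104
```

```bash
cat > lv.py <<'E'
from h import *
import sys
o,im,c=wcam();cv2.imwrite(f'pics/{sys.argv[1]}.png',im);print(o['position'],o['force'],o['wrist_torque'],o['width'])
hsv=cv2.cvtColor(im,cv2.COLOR_BGR2HSV);m0=cv2.inRange(hsv,(3,150,150),(14,255,255))[90:230,240:400]
m=cv2.moments(m0,True);print('orange',m['m10']/m['m00']+240,m['m01']/m['m00']+90,m['m00'])
print(R.from_rotvec(o['tool_rot']).as_matrix().round(4))
s=manip.snapshot('scene');cv2.imwrite(f'pics/{sys.argv[1]}s.png',s)
E
python3 lv.py w4; python3 - <<'E'
import cv2
a=cv2.imread('pics/w4s.png')[100:280,320:500];cv2.imwrite('pics/w4sc.png',cv2.resize(a,None,fx=3,fy=3))
E
```

```text
[0.52502422 0.24982208 0.05398138] [-0.95638249  0.18538826 -5.99991915] [ 0.04534114 -0.03090553 -0.00382698] 0.10436843797232415
orange 319.53483201581025 162.24777667984188 4048.0
[[-7.000e-04  1.175e-01  9.931e-01]
 [-3.000e-04  9.931e-01 -1.175e-01]
 [-1.000e+00 -4.000e-04 -7.000e-04]]
```

View pics/w4.png

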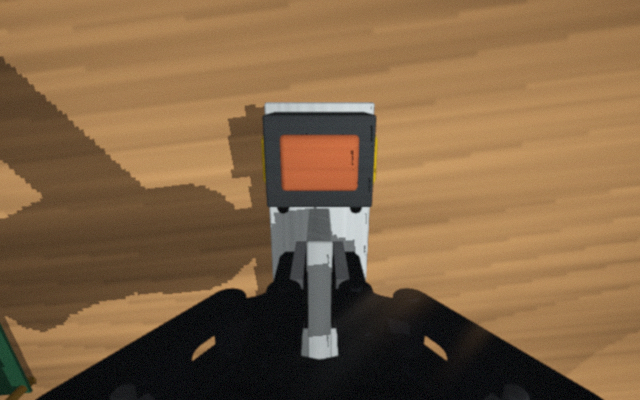

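View pics/w4sc.png

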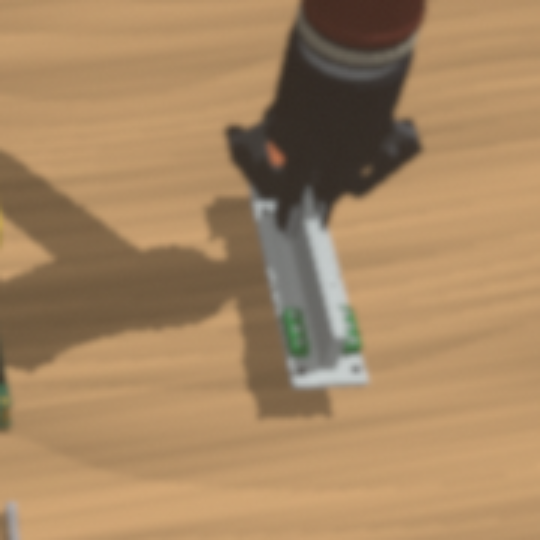

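It's level after the lift: the orange mark moved only 0.1 px in the wrist view, wrist torque is near zero, and the load is about 6 N. Raising further for transport.

apply_moves(
  targets=[
    [1,0,0,0.004,0,0,0],
    [1,0,0,0.012,0,0,0],
    [1,0,0,0.024,0,0,0],
    [1,0,0,0.04,0,0,0],
    [1,0,0,0.056,0,0,0],
    [1,0,0,0.072,0,0,0],
    [1,0,0,0.088,0,0,0],
    [1,0,0,0.102,0,0,0],
    [1,0,0,0.112,0,0,0],
    [1,0,0,0.118,0,0,0],
    [1,0,0,0.12,0,0,0],
    [1,0,0,0.12,0,0,0],
  ],
)

```text
t: 5.85
position: [0.5256, 0.25, 0.1749]
tool_rot: [0.093, 1.568, -0.092]
force: [0.4, -0.2, -5.7]
width: 0.114
```

apply_moves(
  targets=[
    [1,0.001,-0.004,0,0,0,-0.014],
    [1,0.002,-0.012,0,0,0,-0.042],
    [1,0.004,-0.024,0,0,0,-0.085],
    [1,0.006,-0.038,0,0,0,-0.13],
    [1,0.009,-0.053,0,0,0,-0.18],
    [1,0.011,-0.068,0,0,0,-0.23],
    [1,0.014,-0.084,0,0,0,-0.285],
    [1,0.016,-0.1,0,0,0,-0.34],
    [1,0.019,-0.116,0,0,0,-0.395],
    [1,0.021,-0.132,0,0,0,-0.45],
    [1,0.024,-0.148,0,0,0,-0.505],
    [1,0.026,-0.164,0,0,0,-0.56],
    [1,0.029,-0.18,0,0,0,-0.615],
    [1,0.032,-0.196,0,0,0,-0.67],
    [1,0.034,-0.212,0,0,0,-0.725],
    [1,0.037,-0.227,0,0,0,-0.775],
    [1,0.039,-0.241,0,0,0,-0.82],
    [1,0.041,-0.252,0,0,0,-0.855],
    [1,0.042,-0.26,0,0,0,-0.88],
    [1,0.042,-0.264,0,0,0,-0.895],
  ],
)

```text
t: 7.52
position: [0.5675, -0.0157, 0.1742]
tool_rot: [0.792, 1.422, -0.792]
force: [-0.9, -0.1, -5.9]
width: 0.109
```

apply_moves(
  targets=[
    [1,0.001,-0.004,0,0,0,-0.015],
    [1,0.003,-0.012,0,0,0,-0.045],
    [1,0.006,-0.024,0,0,0,-0.08],
    [1,0.009,-0.038,0,0,0,-0.125],
    [1,0.012,-0.053,0,0,0,-0.175],
    [1,0.014,-0.068,0,0,0,-0.225],
    [1,0.017,-0.084,0,0,0,-0.275],
    [1,0.019,-0.1,0,0,0,-0.325],
    [1,0.021,-0.114,0,0,0,-0.375],
    [1,0.023,-0.127,0,0,0,-0.42],
    [1,0.024,-0.138,0,0,0,-0.455],
    [1,0.025,-0.147,0,0,0,-0.48],
    [1,0.026,-0.153,0,0,0,-0.497],
    [1,0.026,-0.155,0,0,0,-0.503],
    [1,0.026,-0.155,0,0,0,-0.503],
    [1,0.026,-0.155,0,0,0,-0.503],
  ],
)

```text
t: 8.85
position: [0.5933, -0.1686, 0.1742]
tool_rot: [1.169, 1.236, -1.168]
force: [-0.1, -0.6, -6.0]
width: 0.11
```

```bash
python3 lv.py w5; python3 - <<'E'
from h import *
cv2.imwrite('pics/t5.png',manip.snapshot('top'))
E
```

```text
[ 0.59326971 -0.16859468  0.17417492] [-0.14768043 -0.55863542 -5.96356404] [-0.00075708 -0.01267242 -0.01739879] 0.10973184720511454
orange 318.97936863037535 161.6169525229928 4023.0
[[-4.000e-04  9.985e-01  5.520e-02]
 [ 6.000e-04  5.520e-02 -9.985e-01]
 [-1.000e+00 -3.000e-04 -7.000e-04]]
```

View pics/w5.png

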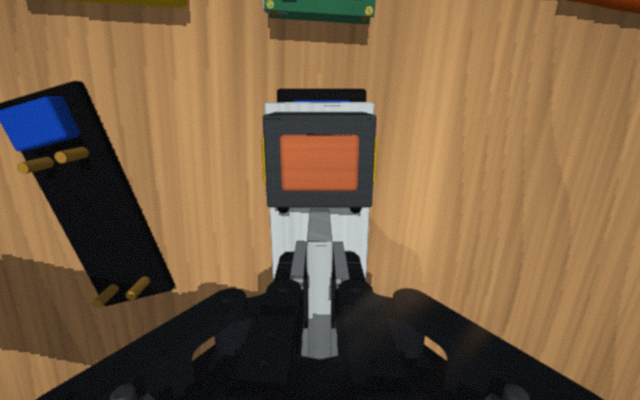

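View pics/w5s.png

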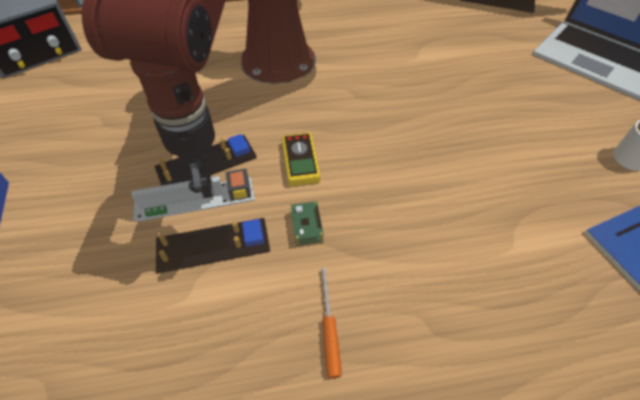

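View pics/t5.png

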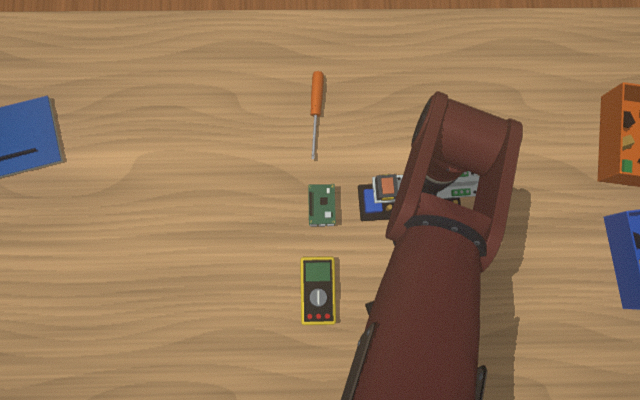

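The module is over cradle A with nothing disturbed. I'll cross-check the cradle position using its visible end at (278–365, 90) in the wrist view and the first scene image.

```bash
python3 - <<'E'
from h import *
im=cv2.imread('pics/w5.png');o,_,c=wcam()
g=im.max(2)
for u in(285,300,320,340,358): print(u,g[82:104,u].tolist())
for v in (93,96): print(v,g[v,268:288].tolist(),g[v,356:376].tolist())
a=onplane(c,277.5,89.5,.012);b=onplane(c,366,89.5,.012);print(a,b,(a+b)/2,np.linalg.norm(a-b))
print('expect',np.array([.5944,-.194])+.11*np.array([np.cos(np.radians(93.15)),np.sin(np.radians(93.15))]))
# scene camera: cradle A base
im=cv2.imread('pics/scene0.png');c=cam('scene');hsv=cv2.cvtColor(im,cv2.COLOR_BGR2HSV)
bl=cv2.inRange(hsv,(105,140,60),(130,255,255))[210:260,230:275];m=cv2.moments(bl,True);u,v=m['m10']/m['m00']+230,m['m01']/m['m00']+210
print('blue',u,v,onplane(c,u,v,.031))
cv2.imwrite('pics/s0c.png',cv2.resize(im[205:285,145:285],None,fx=5,fy=5,interpolation=cv2.INTER_CUBIC))
cv2.imwrite('pics/t0c.png',cv2.resize(cv2.imread('pics/top0.png')[170:230,350:470],None,fx=6,fy=6,interpolation=cv2.INTER_CUBIC))
E
```

```text
285 [165, 168, 166, 169, 169, 161, 114, 53, 21, 13, 21, 18, 25, 20, 22, 21, 21, 25, 18, 53, 135, 181]
300 [175, 177, 176, 174, 174, 166, 119, 49, 24, 17, 24, 21, 22, 20, 21, 21, 17, 46, 110, 161, 178, 188]
320 [181, 182, 178, 181, 178, 171, 117, 51, 19, 26, 20, 22, 18, 26, 22, 19, 23, 51, 114, 156, 155, 173]
340 [166, 163, 166, 164, 169, 157, 112, 47, 18, 21, 23, 28, 20, 19, 20, 21, 20, 48, 116, 164, 167, 183]
358 [166, 169, 166, 169, 165, 162, 116, 49, 23, 19, 19, 31, 23, 25, 25, 23, 19, 24, 21, 65, 148, 187]
93 [183, 183, 183, 186, 187, 180, 178, 168, 136, 56, 17, 18, 17, 23, 21, 17, 24, 18, 21, 26] [20, 18, 31, 23, 21, 22, 28, 22, 21, 50, 115, 162, 179, 178, 178, 174, 174, 167, 169, 166]
96 [185, 182, 182, 184, 182, 180, 179, 170, 141, 63, 23, 18, 21, 21, 24, 22, 22, 22, 17, 19] [19, 24, 25, 24, 25, 23, 22, 24, 20, 49, 115, 163, 175, 178, 175, 170, 169, 169, 168, 169]
[ 0.55148139 -0.08681633  0.012     ] [ 0.62915889 -0.08241363  0.012     ] [ 0.59032014 -0.08461498  0.012     ] 0.07780217366300296
expect [ 0.58835548 -0.0841662 ]
blue 252.21038251366122 230.9863387978142 [ 0.59793828 -0.11119492  0.031     ]
```

View pics/s0c.png

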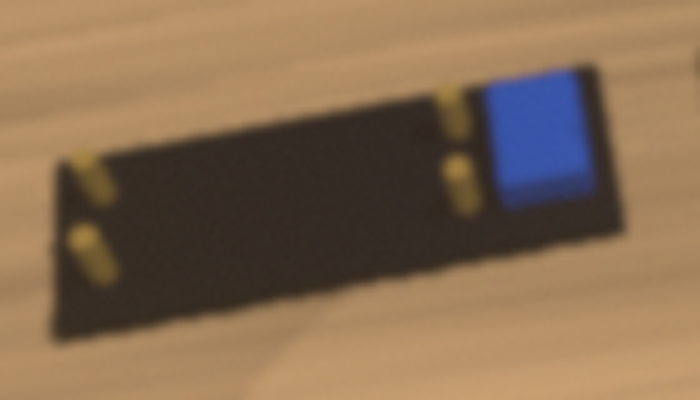

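View pics/t0c.png

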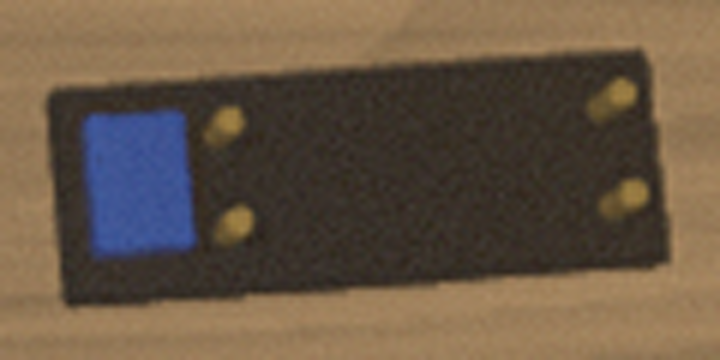

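```bash
python3 - <<'E'
from h import *
c=cam('top');P=np.array([onplane(c,350+u/6-.4,170+v/6-.4,.04) for u,v in((228,122),(237,220),(620,95),(630,192))])
print(P,P.mean(0)); d=P[0]+P[1]-P[2]-P[3];y=np.arctan2(d[1],d[0]);print(np.degrees(y),np.linalg.norm(d)/2,'centre',P.mean(0)[:2]+.02*np.array([np.cos(y),np.sin(y)]))
E
```

```text
[[ 0.60993795 -0.14261437  0.04      ]
 [ 0.57493156 -0.14426286  0.04      ]
 [ 0.61738112 -0.28211052  0.04      ]
 [ 0.58254087 -0.28342946  0.04      ]] [ 0.59619788 -0.2131043   0.04      ]
93.09193361779376 0.13953449691722514 centre [ 0.59511911 -0.19313342]
```

The standoffs give the centre at (0.595, -0.193) and yaw 93.1°, with 139.5 mm spacing against 140. All views agree within 2 mm. Descending gently by 73 mm, to an underside at about 0.08 m.

apply_moves(
  targets=[
    [1,0.001,0,-0.002,0,0,0],
    [1,0.001,0,-0.006,0,0,0],
    [1,0.001,0,-0.012,0,0,0],
    [1,0.001,0,-0.019,0,0,0],
    [1,0.001,0,-0.026,0,0,0],
    [1,0.001,0,-0.033,0,0,0],
    [1,0.001,0,-0.04,0,0,0],
    [1,0.001,0,-0.047,0,0,0],
    [1,0.001,0,-0.054,0,0,0],
    [1,0.001,0,-0.06,0,0,0],
    [1,0.001,0,-0.065,0,0,0],
    [1,0.001,0,-0.069,0,0,0],
    [1,0.001,0,-0.072,0,0,0],
    [1,0.001,0,-0.073,0,0,0],
    [1,0.001,0,-0.073,0,0,0],
    [1,0.001,0,-0.073,0,0,0],
    [1,0.001,0,-0.073,0,0,0],
    [1,0.001,0,-0.073,0,0,0],
  ],
)

```text
t: 10.55
position: [0.5948, -0.1692, 0.1018]
tool_rot: [1.169, 1.234, -1.168]
force: [0.2, 0.4, -5.3]
width: 0.113
```

```bash
python3 lv.py w6; python3 - <<'E'
from h import *
o,im,c=wcam()
hsv=cv2.cvtColor(im,cv2.COLOR_BGR2HSV);m=cv2.moments(cv2.inRange(hsv,(3,150,150),(14,255,255))[90:230,240:400],True)
zu=o['position'][2]-.0206
p=onplane(c,m['m10']/m['m00']+240,m['m01']/m['m00']+90,zu+.037);print('transf',p,'expect',[.5955-.0043,-.1935+.0779],'underside',zu)
print(np.abs(o['qvel']).max())
s=cv2.imread('pics/w6s.png');cv2.imwrite('pics/w6sc.png',cv2.resize(s[130:290,100:340],None,fx=3,fy=3))
E
```

```text
[ 0.59475236 -0.16917219  0.10183053] [ 0.21317189  0.39417543 -5.30425128] [-0.01703014  0.05977373 -0.02744055] 0.11310884428917314
orange 319.0135967162648 161.8783991790662 3898.0
[[ 9.000e-04  9.985e-01  5.500e-02]
 [-4.000e-04  5.500e-02 -9.985e-01]
 [-1.000e+00  9.000e-04  4.000e-04]]
transf [ 0.59113003 -0.11605985  0.11809295] expect [0.5912000000000001, -0.11560000000000001] underside 0.0810929543255772
0.0026686274955429533
```

View pics/w6sc.png

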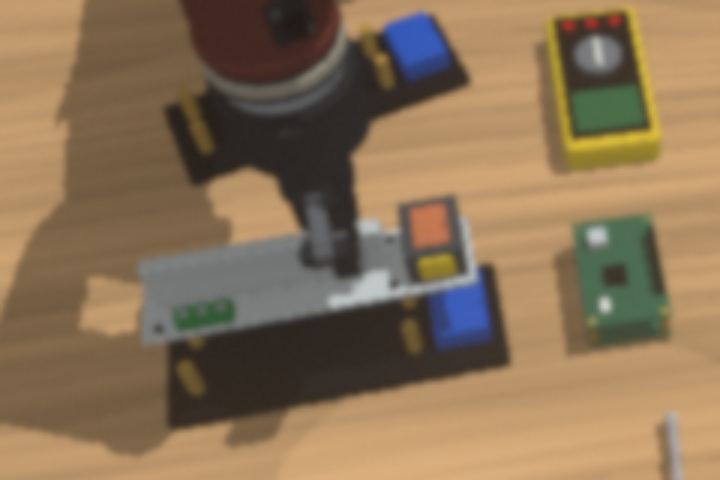

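View pics/w6.png

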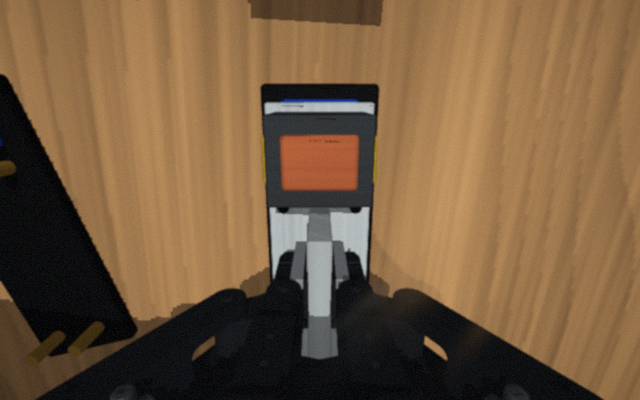

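The module is centred over the cradle: the cradle's end spans 262–378 px, symmetric about the module. Its underside is 41 mm above the standoffs, it is level, and the arm is still. Handing in.

```bash
python3 -c "
from plant import manip
print(manip.finish_job()); o=manip.get_obs(); print(o['t'],o['position'],o['force'],o['width'])"
```

```text
the job is handed in; nothing more can be done
None
the job is handed in; nothing more can be done
```

I gripped the module on its rib about 25 mm from the middle towards the transformer (the balance point is at 26 mm). I lifted it level, carried it over the farther of the two cradles and handed the job in at about 10.8 s, still holding it there. No verdict was reported.

Last checks before handing in:
- **Height:** the underside was at about 0.081 m, about 41 mm above the standoff tops.
- **Position:** the transformer was within about 0.5 mm of its intended place over the blue cushion. My views of the cradle agreed to about 2 mm.
- **Alignment:** the module was lined up with the cradle to about 0.1°.
- **Level and still:** the tool was vertical within 0.1°, the transformer mark had not shifted in the wrist view, and joint speeds were below 0.003 rad/s.
- **Load:** the wrist carried 5.3 N against 6 N earlier. In the pictures the module was clear of the cradle.
- **Bystanders:** in the last views the boards and meter looked unmoved; the driver was last fully in view just before the final lowering, and had not moved.

One reading disagreed: the scene camera put the cushion 7 mm off in x. I put that down to the colour mask including the cushion's side face, so I left it out of the estimate.

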